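Unload the bottle carrier

TASK

The two reagent bottles in the grey carrier are held down by a bar with a red grip. Lift the bar up out of its two open brackets and lay it on the free bench top, then take out both bottles (the amber one and the red-capped one) and stand them upright in the yellow spill tray. Drop nothing, keep the bottles upright, and leave everything else on the bench where it is.

Things in the scene. Friction and masses are not known exactly. Their poses are not given: they have to be found in the camera images.
- carrier: Grey carrier, fixed, 96 (x) x 184 (y) x 144 mm. Origin: centre of its underside; y along the row of two bays, z up. Floor 8 mm thick; bays at y = +38 and -38 mm, inside 64 x about 69 mm, rims to 29 mm (a bottle must rise 25 mm). At y = +86 and -86 mm aluminium brackets 6 mm thick, 58 mm wide, with open-topped notches 36 mm wide (x): floor at 125, prong tops at 144 mm. Yaw within 0.25 rad.
- bar: Loose 0.22 kg bar: steel beam 24 (x) x 194 (y) x 12 mm, red bridge grip on its middle. Origin: centre of the underside; y along the beam, z up. Its ends start in the notches, 3 to 12 mm above the caps; lifts freely. Grip 14 mm thick (x), 74 long (y), cross piece 32 to 50 mm above the underside: pinch from above. Bench left of carrier and tray (x 0.37 to 0.57, y 0.35 to 0.50 m) is free for it.
- amber_bottle: Loose amber reagent bottle with a white cap, about 0.2 kg, 114 mm tall. Origin: centre of its underside, z up. Body 57 mm in diameter up to 76 mm, then cap and neck 38 mm in diameter from 76 to 114 mm, good to grip from above. It starts in one of the two bays (which one varies).
- red_bottle: Loose clear-white reagent bottle with a red cap and red label band, about 0.2 kg, 105 mm tall. Origin: centre of its underside, z up. Body 56 mm in diameter up to 70 mm, then cap and neck 37 mm in diameter from 70 to 105 mm, good to grip from above. It starts in the other bay.
- tray: Yellow open spill tray, fixed, 130 (x) x 180 (y) x 22 mm, walls and floor 4 mm thick. Origin: centre of its underside, on the bench; y along its long side, z up. Room for the two bottles side by side, e.g. at y = +40 and -40 mm. Carrier and tray stand side by side in front of the robot; which is left varies, and so does the yaw.
- blue_bottle: Bystander: reagent bottle with a blue cap, 56 mm in diameter, 105 mm tall, behind the work. Origin: centre of its underside.
- timer: Bystander: cream lab timer, 62 x 62 x 20 mm, to the left of the work. Origin: centre of its underside.
- cryobox: Bystander: pale card box with lid, 71 x 71 x 46 mm, behind the work. Origin: centre of its underside.
- plate: Bystander: white 96-well plate, 74 x 108 x 14 mm, behind the work. Origin: centre of its underside.
There are look-alikes about, which are no part of the job. There is more than one size of the amber_bottle; the one meant has the size given above.

How it is judged (in metres and radians):
On the way:
1. the bar is out of the brackets and lies released on the bench, while both bottles still stand in the carrier (height (world z) of bar below 0.02 m and contact force between bar and tray below 0.05 N and contact force between bar and carrier below 0.05 N and linear speed of bar below 0.03 m/s and contact force between bar and the fingers below 0.05 N and x of amber_bottle in the frame of carrier between -0.04 and 0.04 m and y of amber_bottle in the frame of carrier between -0.08 and 0.08 m and z of amber_bottle in the frame of carrier between 0.004 and 0.012 m and angle between each of amber_bottle, red_bottle's own z axis and vertical below 0.12 rad and x of red_bottle in the frame of carrier between -0.04 and 0.04 m and y of red_bottle in the frame of carrier between -0.08 and 0.08 m and z of red_bottle in the frame of carrier between 0.004 and 0.012 m), for 0.2 s.
At the end, for the whole second after the job is handed in: The bar lies released and at rest on the bench (underside centre below 20 mm, touching neither tray nor carrier); the amber and the red-capped bottle stand released, at rest and upright (within 0.12 rad) on the yellow tray's floor (within 4 mm of its height) (height (world z) of bar below 0.02 m and contact force between bar and tray below 0.05 N and contact force between bar and carrier below 0.05 N and linear speed of each of bar, amber_bottle, red_bottle below 0.03 m/s and contact force between each of bar, amber_bottle, red_bottle and the fingers below 0.05 N and x of amber_bottle in the frame of tray between -0.04 and 0.04 m and y of amber_bottle in the frame of tray between -0.065 and 0.065 m and z of amber_bottle in the frame of tray between 0 and 0.008 m and angle between each of amber_bottle, red_bottle's own z axis and vertical below 0.12 rad and x of red_bottle in the frame of tray between -0.04 and 0.04 m and y of red_bottle in the frame of tray between -0.065 and 0.065 m and z of red_bottle in the frame of tray between 0 and 0.008 m).
It fails at once if the amber or the red-capped bottle is tipped by more than 30 degrees (angle between any of amber_bottle, red_bottle's own z axis and vertical above 0.52 rad).
It fails at once if a bottle or the bar is dropped (moves faster than 0.6 m/s out of the fingers) ((linear speed of amber_bottle above 0.6 m/s and contact force between amber_bottle and the fingers below 0.05 N) or (linear speed of red_bottle above 0.6 m/s and contact force between red_bottle and the fingers below 0.05 N) or (linear speed of bar above 0.6 m/s and contact force between bar and the fingers below 0.05 N)).
It fails at once if the blue-capped bottle, timer, card box or well plate is shifted by more than 30 mm (distance of any of blue_bottle, timer, cryobox, plate from where it was at the start of the episode above 0.03 m).
It also fails if it takes over 72 s, if anything falls off the work surface, if the arm or the gripper's body presses on something with over 40 N, if the wrist force passes 120 N, or if a joint passes its speed limit or range.

ROBOT

A 6-joint arm with a two-finger parallel gripper is mounted at the origin on a cart in front of the work surface, level with it; the furniture and walls round the work are solid. World frame = base frame: x ahead of the robot, y to its left, z up, the work surface at z = 0. Lengths are in mm, angles in rad, forces in N, time in s.
With the tool pointing down it reaches from about 350 to 875 mm from the base axis. Payload 4.2 kg.
Tool frame: the origin (TCP) lies at the very end of the fingers, on their centre line; the grasp point (between the pads) lies 19 mm behind it; z points along the fingers, y is the direction in which the jaws open and shut (so a half turn about z gives the same grasp; the last joint's range is limited). The gripper opens to 85 mm and grips with 20 to 120 N. Pads are 22 mm wide; open, the fingers measure 114 mm over their backs; the gripper's body (76 mm by 85 mm) begins 54 mm behind the grasp point. The pads swing forward as they close: fully open they stand 13 mm farther back than shut.
Start: joints at [1.371, 0.385, 0.008, 0, -1.194, -0.259], TCP at [276.762, 560.359, 231.312] pointing down, gripper open.
Joint ranges: [-3.14, 3.14], [-1.21, 2.06], [-1.07, 1.41], [-3.16, 2.05], [-2.99, -0.16], [-3.1, 3.1]. Speed limits (rad/s): [2.79, 2.79, 3.14, 3.14, 3.14, 3.14].

INTERFACE

Orientations are given as a unit quaternion [x, y, z, w].
In Python, from bench import arm gives the robot as it stands.
- The arm moves only by the tool apply_moves, never from a script. Its argument "plan" is one flat list of numbers, 5 for each row, row after row: the gripper's target within -1 to 1 (shut at 1, half-way at 0, fully open at -1), then the shift along the world's x, y, z in m, then the turn about the world's z in degrees. A call has 1 to 8 rows; each row is the pose to reach, as a shift and turn from the pose commanded when the call began; what a row does not reach only later rows make up. A row lasts 1/12 s, in which the tool goes at most 41.7 mm and 7.16 degrees, less where a joint would pass 70% of its speed; a pose out of reach is approached as far as the arm can. A call with a gripper value outside its range is refused whole. The fingers move at their own pace and stop on an object; the grip force is fixed at half the most. Time passes only in rows, so rows that repeat a pose let the fingers close. It gives the time, the measured TCP pose, the force and the opening at its end, in the units of the state.
- arm.read_state(): the state, without advancing time (a new reading comes with each control period).
- arm.get_image(name): name is "scene" or "side" or "wrist"; returns a dict with "color" (384x512x3 uint8, red, green, blue), "range_z" (384x512 float32, mm along the optical axis (not along the pixel's ray), 0 where there is no reading), "camera_matrix" (3x3 intrinsics, pixels), "camera_from_world" (4x4, takes a point from world to camera coordinates); the wrist camera has in their place "mount" (4x4, takes a point from camera to tool coordinates, whose origin is the TCP and whose axes are the flange's). Camera axes: x right, y down, z forward; pixel columns grow to the right and rows downward; lengths in mm; the calibration is good to about 2 mm. A picture is of the moment at which its call begins: read the wrist's pose just before it.
- arm.job_done(): hands the job in, once; it reports no verdict.
The state is a dict: "clock": time; "joints": joint angles; "joint_vel": joint speeds; "joint_efforts": joint torques, N m; "position": TCP position; "ee_rot": TCP orientation; "contact_force": force on the tool from outside, world axes, zero at the start; "wrist_torque": the same for the moment, N m; "gripper_width": finger opening in mm.
Only numpy, scipy, OpenCV 4.12 (cv2) and the standard library are available. Lean on these libraries where they do the work, as an engineer would, in place of code of your own. Each camera call takes 0.05 s, during which the arm holds its last target.

## Working session

There is one attempt and no reset: what is moved stays moved. The work goes in short steps, Python scripts to look and compute and a tool call to move; the robot and the scene stay as the last step left them, time stands still between calls to the robot, and variables do not carry over. Pictures are saved under pics/ and viewed, and the job is handed in when it is done.

Besides the shell and the picture viewer there is one more tool, called after "Request:" as name(argument=value, ...), one argument or row to a line, values as JSON. apply_moves: Moves the arm, as the interface text tells. Its arguments: {"type":"object","properties":{"plan":{"type":"array","items":{"type":"number"}}},"required":["plan"]}

```bash
ls; mkdir -p pics; cat > h.py <<'E'
import numpy as np, cv2, pickle
from bench import arm
def snap(n,tag):
    s=arm.read_state(); d=arm.get_image(n); d['state']=s
    pickle.dump(d,open(f'{tag}.pkl','wb')); cv2.imwrite(f'pics/{tag}.png',d['color'][:,:,::-1]); return d
def load(tag): return pickle.load(open(f'{tag}.pkl','rb'))
def c2w(d):
    if 'camera_from_world' in d: return np.linalg.inv(d['camera_from_world'])
    from scipy.spatial.transform import Rotation as R
    T=np.eye(4);T[:3,:3]=R.from_quat(d['state']['ee_rot']).as_matrix();T[:3,3]=d['state']['position'];return T@d['mount']
def pts(d):
    K=np.array(d['camera_matrix']);z=d['range_z'];v,u=np.mgrid[:z.shape[0],:z.shape[1]]
    P=np.stack([(u-K[0,2])/K[0,0]*z,(v-K[1,2])/K[1,1]*z,z,np.ones_like(z)],-1)@c2w(d).T
    P=P[...,:3].copy();P[z<=0]=np.nan;return P
def ray(d,u,v,h):
    K=np.array(d['camera_matrix']);T=c2w(d);r=T[:3,:3]@np.array([(u-K[0,2])/K[0,0],(v-K[1,2])/K[1,1],1]);o=T[:3,3]
    return o+r*(h-o[2])/r[2]
E
python3 - <<'E'
from h import *
print(arm.read_state())
for n in('scene','side','wrist'):
    d=snap(n,n+'0');print(n,c2w(d).round(2).tolist(),np.array(d['camera_matrix']).tolist())
E
```

```text
pics
{'clock': 0.0, 'joints': array([ 1.37058535e+00,  3.85544819e-01,  6.62752687e-03, -5.24581067e-04,
       -1.19398196e+00, -2.58617680e-01]), 'joint_vel': array([ 3.59994503e-07,  5.06941756e-04, -1.17147148e-04,  6.03714858e-05,
        8.27469580e-04,  2.79929399e-04]), 'joint_efforts': array([ 4.44108018e-04, -3.92292416e+01,  1.88402206e+01,  4.18623447e+00,
       -4.69354927e-03, -2.70609050e-06]), 'position': array([276.51943615, 559.85156681, 230.22552937]), 'ee_rot': array([ 9.73777170e-01, -2.27501335e-01, -2.12981248e-04,  1.05813104e-03]), 'contact_force': array([-0.00044459, -0.05926722,  0.34923585]), 'wrist_torque': array([-0.01947771, -0.01102761, -0.05459145]), 'gripper_width': 85.49375620730662}
scene [[0.8, -0.36, 0.47, 128.36], [-0.59, -0.5, 0.63, -521.3], [0.0, -0.79, -0.62, 684.24], [0.0, 0.0, 0.0, 1.0]] [[378.3493094165513, 0.0, 254.3228674005395], [0.0, 378.3493094165513, 196.20440649599254], [0.0, 0.0, 1.0]]
side [[-1.0, 0.01, 0.0, 551.68], [0.0, 0.5, -0.87, 1041.7], [-0.01, -0.87, -0.5, 652.02], [0.0, 0.0, 0.0, 1.0]] [[402.1460067449797, 0.0, 254.02410031950805], [0.0, 402.1460067449797, 195.1967383035689], [0.0, 0.0, 1.0]]
wrist [[-0.44, -0.86, -0.24, 336.51], [-0.9, 0.43, 0.11, 530.45], [0.0, 0.26, -0.96, 373.56], [0.0, 0.0, 0.0, 1.0]] [[302.4892493310125, 0.0, 261.02020361036125], [0.0, 302.4892493310125, 195.27154218574742], [0.0, 0.0, 1.0]]
```

View pics/scene0.png

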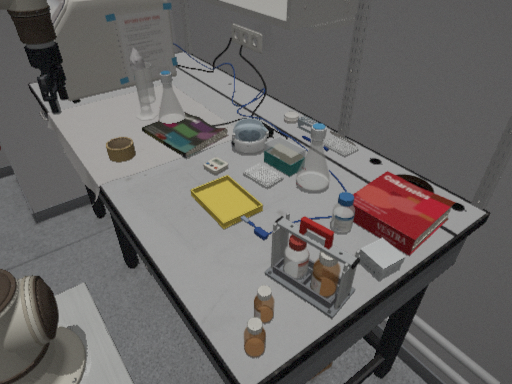

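View pics/side0.png

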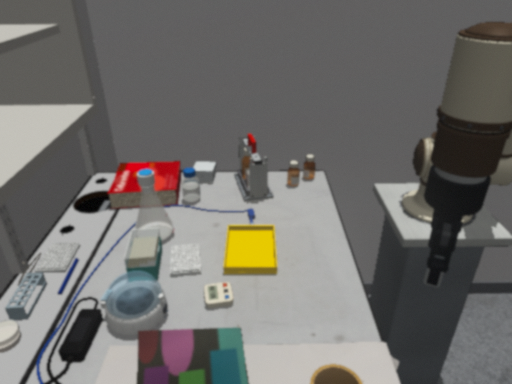

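View pics/wrist0.png

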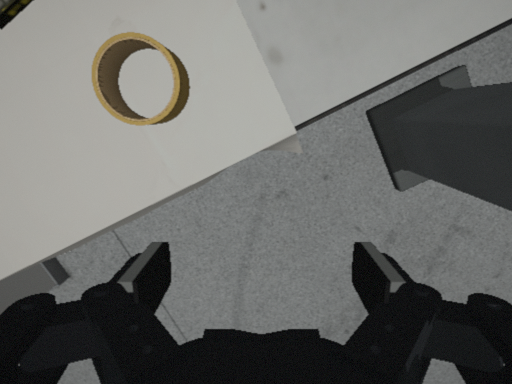

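The scene view shows the red grip at about (316,232), the carrier around (315,270), and the tray at (227,200). There are three amber bottles. Two stand loose at (264,303) and (255,338), and the one in the carrier bay at (326,275) is the one meant. Next I'll enlarge a crop and measure.

```bash
cat > m.py <<'E'
from h import *
d=load('scene0');P=pts(d);c=d['color'].astype(int);R,G,B=c[...,0],c[...,1],c[...,2]
def rep(name,m):
    m=m&np.isfinite(P[...,0]);q=P[m];print(name,len(q),'min',np.percentile(q,2,0).round(),'max',np.percentile(q,98,0).round(),'med',np.median(q,0).round());return q
v,u=np.mgrid[:384,:512]
ye=(R>140)&(G>110)&(B<90)&(u>180)&(u<270)&(v>165)&(v<235)
q=rep('tray',ye);r=cv2.minAreaRect(q[:,:2].astype(np.float32));print(r)
red=(R>110)&(G<70)&(B<70)
g=red&(u>290)&(u<340)&(v>210)&(v<250);q=rep('grip',g)
t=q[q[:,2]>q[:,2].max()-6];print(cv2.minAreaRect(t[:,:2].astype(np.float32)),q[:,2].max())
g=red&(u>285)&(u<310)&(v>232)&(v<252);rep('redcap',g)
for nm,(a,b) in dict(flaskbig=(313,170),plate=(263,175),blue=(345,205),cryo=(381,256),amb1=(264,291),amb2=(255,325),ambc=(328,258),timer=(216,165)).items(): print(nm,P[b-1:b+2,a-1:a+2].reshape(-1,3).mean(0).round())
# carrier
m=(u>262)&(u<360)&(v>210)&(v<308)&(P[...,2]>115)&(P[...,2]<200);rep('high',m)
cv2.imwrite('pics/crop1.png',cv2.resize(d['color'][200:370,230:420,::-1],None,fx=4,fy=3.5,interpolation=cv2.INTER_CUBIC))
E
python3 m.py
```

```text
tray 1498 min [503. 118.   1.] max [627. 291.  22.] med [568. 208.   3.]
((565.6553344726562, 220.01040649414062), (212.76437377929688, 130.397216796875), 88.99968719482422)
grip 202 min [ 535. -181.  112.] max [ 572. -103.  176.] med [ 559. -141.  174.]
((561.33154296875, -147.9136962890625), (13.568401336669922, 72.04071807861328), 13.191108703613281) 176.67511911804604
redcap 45 min [ 534. -125.  111.] max [547. -99. 115.] med [ 539. -115.  113.]
flaskbig [803. 104.  72.]
plate [724. 236.  13.]
blue [740. -74.  91.]
cryo [ 716. -216.   46.]
amb1 [ 423. -157.   82.]
amb2 [ 364. -207.   82.]
ambc [ 557. -192.  121.]
timer [634. 365.  17.]
high 1678 min [ 520. -240.  118.] max [592. -59. 175.] med [ 559. -159.  135.]
```

View pics/crop1.png

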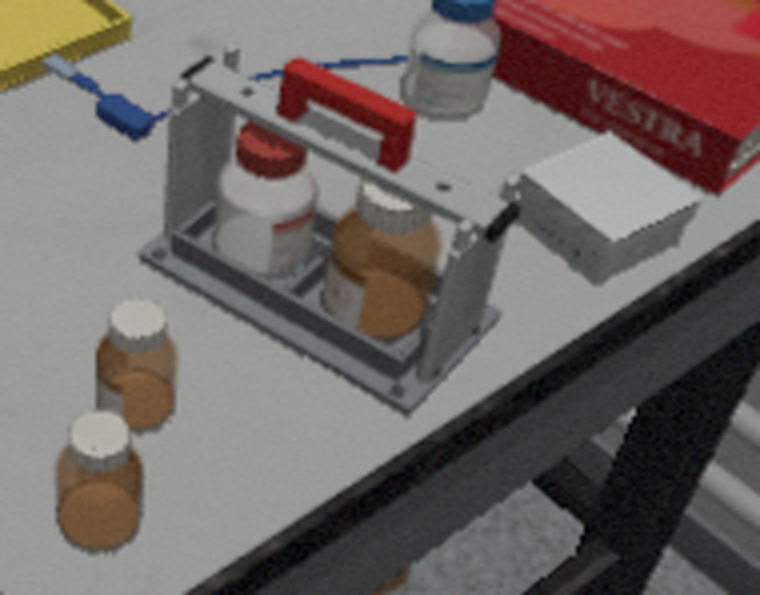

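The amber bottle in the bay has its cap at z≈115–121, which fits the 114 mm bottle. The two loose ambers have their caps at about 82 mm, so they are the small look-alikes. The grip top is at 176 and measures 13.6×72, both as specified. Now I'll refine the tray pose.

```bash
cat > m2.py <<'E'
from h import *
for tag in('scene0','side0'):
    d=load(tag);P=pts(d);hsv=cv2.cvtColor(d['color'],cv2.COLOR_RGB2HSV)
    m=cv2.inRange(hsv,(20,140,90),(35,255,255))
    n,l,s,_=cv2.connectedComponentsWithStats(m);k=1+np.argmax(s[1:,4]);print(tag,s[k])
    cs,_=cv2.findContours((l==k).astype(np.uint8),cv2.RETR_EXTERNAL,cv2.CHAIN_APPROX_NONE);c=max(cs,key=cv2.contourArea)
    h=cv2.approxPolyDP(c,5,True)[:,0];print(h.tolist())
    for p in h: print(p,'z22',ray(d,*p,22)[:2].round(),'z0',ray(d,*p,0)[:2].round())
    q=P[l==k];q=q[(q[:,2]>17)&(q[:,2]<27)];print(len(q),cv2.minAreaRect(q[:,:2].astype(np.float32)))
E
python3 m2.py
```

```text
scene0 [ 191  176   71   52 2059]
[[227, 176], [191, 190], [223, 227], [261, 210]]
[227 176] z22 [625. 287.] z0 [641. 314.]
[191 190] z22 [502. 289.] z0 [514. 316.]
[223 227] z22 [491. 102.] z0 [503. 122.]
[261 210] z22 [611.  98.] z0 [627. 118.]
261 ((564.5473022460938, 203.60195922851562), (183.61767578125, 130.09974670410156), 89.72731018066406)
side0 [ 224  225   53   49 2394]
[[230, 225], [225, 272], [275, 272], [273, 226]]
[230 225] z22 [622. 117.] z0 [625.  85.]
[225 272] z22 [624. 313.] z0 [627. 287.]
[275 272] z22 [507. 315.] z0 [505. 289.]
[273 226] z22 [503. 124.] z0 [501.  92.]
356 ((565.3949584960938, 206.18434143066406), (185.52545166015625, 127.5533676147461), 89.66007995605469)
```

Request:
apply_moves(
  plan=[-1,0.015,-0.04,0.02,-7,-1,0.03,-0.08,0.02,-14,-1,0.045,-0.115,0.02,-21,-1,0.06,-0.15,0.02,-28,-1,0.075,-0.19,0.02,-35,-1,0.09,-0.225,0.02,-42,-1,0.105,-0.265,0.02,-48,-1,0.12,-0.3,0.02,-50.5],
)

```text
clock: 0.82
position: [396.7, 258.1, 251.3]
ee_rot: [0.783, -0.623, -0.0, 0.0]
contact_force: [1.1, 0.4, 0.9]
gripper_width: 85.6
```

Request:
apply_moves(
  plan=[-1,0.015,-0.038,0.01,0,-1,0.03,-0.075,0.02,0,-1,0.046,-0.113,0.03,0,-1,0.061,-0.15,0.03,0,-1,0.076,-0.188,0.03,0,-1,0.091,-0.225,0.03,0,-1,0.106,-0.263,0.03,0,-1,0.121,-0.3,0.03,0],
)

```text
clock: 1.48
position: [517.9, -41.7, 281.3]
ee_rot: [0.784, -0.621, -0.0, -0.0]
contact_force: [1.1, 1.9, 0.7]
gripper_width: 85.4
```

Request:
apply_moves(
  plan=[-1,0.015,-0.038,0,0,-1,0.03,-0.075,0,0,-1,0.044,-0.108,0,0,-1,0.044,-0.108,0,0,-1,0.044,-0.108,0,0],
)

```text
clock: 1.9
position: [561.7, -149.4, 280.0]
ee_rot: [0.783, -0.622, -0.001, 0.001]
contact_force: [-0.5, -0.0, 0.4]
gripper_width: 85.6
```

```bash
cat > m3.py <<'E'
from h import *
d=snap('wrist','wrist1');print(d['state']['position'],d['state']['ee_rot']);P=pts(d);hsv=cv2.cvtColor(d['color'],cv2.COLOR_RGB2HSV)
m=(cv2.inRange(hsv,(0,150,60),(8,255,255))|cv2.inRange(hsv,(172,150,60),(180,255,255)))>0
q=P[m&(P[...,2]>169)&(P[...,2]<185)];print(len(q),np.median(q[:,2]),cv2.minAreaRect(q[:,:2].astype(np.float32)))
mm=m&(P[...,2]>130)&(P[...,2]<185);
vu=np.argwhere(m&(P[...,2]>169)&(P[...,2]<185));h=cv2.boxPoints(cv2.minAreaRect(vu[:,::-1].astype(np.float32)));print(h.round(),np.array([ray(d,*p,176)[:2] for p in h]).round(1).tolist())
E
python3 m3.py
```

```text
[ 561.71257018 -149.37339102  279.97775176] [ 7.82640448e-01 -6.22473021e-01 -9.65058396e-04  5.79950796e-04]
1207 175.3935012362729 ((561.4461059570312, -147.00111389160156), (12.227221488952637, 72.10430908203125), 12.594840049743652)
[[253. 154.]
 [267. 154.]
 [267. 236.]
 [253. 236.]] [[575.3, -181.5], [564.2, -184.1], [547.6, -114.0], [559.6, -111.2]]
```

View pics/wrist1.png

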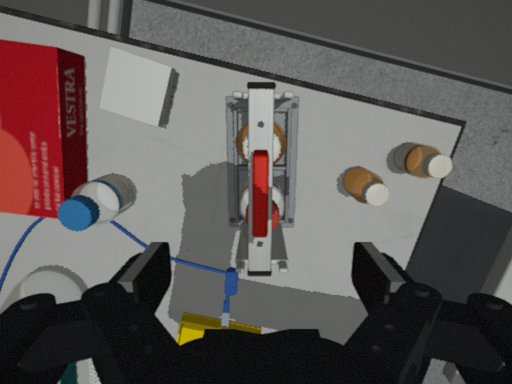

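The view confirms the grip at pixel (260,195), aligned with the jaws. Its position is (561.4, −147), top at 175.5. Descending.

Request:
apply_moves(
  plan=[-1,0,0.002,-0.035,-0.3,-1,0,0.002,-0.07,-0.3,-1,0,0.002,-0.1,-0.3,-1,0,0.002,-0.12,-0.3,-1,0,0.002,-0.131,-0.3,-1,0,0.002,-0.131,-0.3,1,0,0.002,-0.131,-0.3,1,0,0.002,-0.131,-0.3],
)

```text
clock: 2.62
position: [563.0, -145.3, 152.3]
ee_rot: [0.783, -0.623, 0.002, -0.001]
contact_force: [-0.1, 0.2, -0.1]
gripper_width: 63.9
```

Request:
apply_moves(
  plan=[1,0,0,0,0,1,0,0,0,0,1,0,0,0,0,1,0,0,0,0,1,0,0,0,0,1,0,0,0,0],
)

```text
clock: 3.12
position: [562.0, -145.8, 151.2]
ee_rot: [0.782, -0.623, 0.0, -0.0]
contact_force: [-1.2, 1.1, 3.7]
gripper_width: 13.1
```

Request:
apply_moves(
  plan=[1,0,0,0.008,0,1,0,0,0.02,0,1,0,0,0.035,0,1,0,0,0.055,0,1,0,0,0.075,0,1,0,0,0.09,0,1,0,0,0.1,0],
)

```text
clock: 3.7
position: [562.0, -145.7, 251.8]
ee_rot: [0.782, -0.623, 0.001, -0.0]
contact_force: [0.2, -0.4, -2.7]
gripper_width: 12.7
```

```bash
python3 -c "
from h import *
d=snap('wrist','wrist2');snap('scene','scene2');print(d['state']['position'])"
```

```text
[ 561.98405068 -145.6738922   251.77805861]
```

View pics/scene2.png

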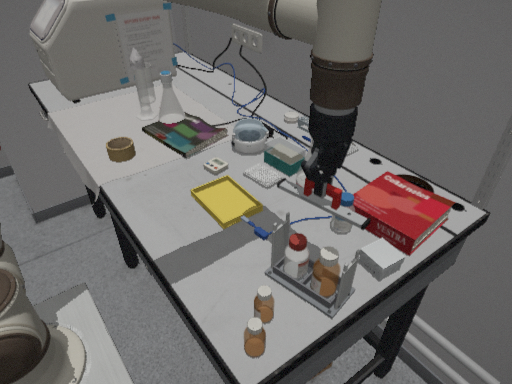

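Request:
apply_moves(
  plan=[1,-0.003,0.02,0,3,1,-0.009,0.055,0,9,1,-0.015,0.093,0,15,1,-0.021,0.131,0,21,1,-0.027,0.169,0,27,1,-0.033,0.207,0,33,1,-0.039,0.245,0,39,1,-0.045,0.283,0,45],
)

```text
clock: 4.47
position: [515.2, 138.8, 248.7]
ee_rot: [0.962, -0.274, -0.001, 0.001]
contact_force: [0.5, 0.3, -2.4]
gripper_width: 12.8
```

Request:
apply_moves(
  plan=[1,-0.006,0.038,0,6,1,-0.012,0.076,0,12,1,-0.018,0.114,0,18,1,-0.024,0.152,0,24,1,-0.032,0.19,0,29,1,-0.04,0.228,0,32,1,-0.046,0.26,0,32,1,-0.047,0.285,0,32],
)

```text
clock: 5.13
position: [467.8, 424.5, 248.0]
ee_rot: [1.0, 0.0, -0.001, 0.001]
contact_force: [0.2, 1.1, -2.6]
gripper_width: 12.6
```

```bash
python3 - <<'E'
from h import *
d=snap('wrist','wrist3');s=snap('side','side3');print(d['state']['position'])
d=load('scene2');P=pts(d);hsv=cv2.cvtColor(d['color'],cv2.COLOR_RGB2HSV);v,u=np.mgrid[:384,:512]
m=((cv2.inRange(hsv,(0,150,50),(8,255,255))|cv2.inRange(hsv,(172,150,50),(180,255,255)))>0)&(u>280)&(u<312)&(v>228)&(v<255)
q=P[m];print('red',len(q),np.percentile(q,[2,50,98],axis=0).round(1).tolist())
q2=q[q[:,2]>108];print(q2.mean(0),cv2.minEnclosingCircle(q2[:,:2].astype(np.float32)))
m=(hsv[...,1]<60)&(hsv[...,2]>120)&(u>315)&(u<345)&(v>240)&(v<275)&(P[...,2]>100)&(P[...,2]<130)
q=P[m];print('amb',len(q),np.percentile(q,[2,50,98],axis=0).round(1).tolist());q2=q[q[:,2]>115];print(cv2.minEnclosingCircle(q2[:,:2].astype(np.float32)))
E
```

```text
[467.7936742  424.53684815 248.01557266]
red 207 [[nan, nan, nan], [nan, nan, nan], [nan, nan, nan]]
[ 547.79467369 -111.85490367  112.56104683] ((550.3657836914062, -110.78868865966797), 18.912988662719727)
amb 204 [[551.0, -233.2, 117.5], [567.4, -185.0, 121.1], [585.5, -167.9, 123.2]]
((559.242919921875, -201.27394104003906), 37.6758918762207)
```

View pics/side3.png

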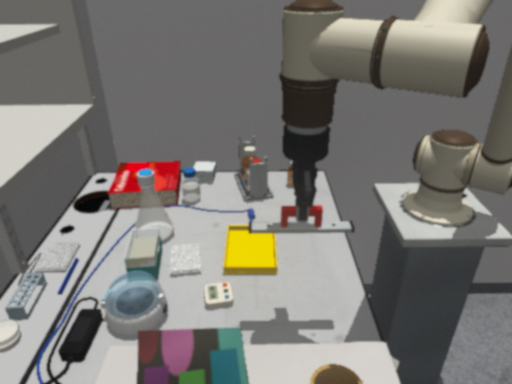

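View pics/wrist3.png

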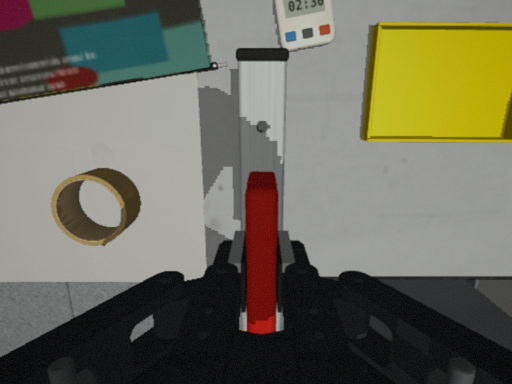

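```bash
python3 - <<'E'
from h import *
d=load('wrist3');P=pts(d)
for u,v in [(210,67),(300,47),(198,200),(215,150),(215,270),(198,275),(350,272),(310,150),(368,138),(262,56),(262,150),(262,180)]:
    print(u,v,ray(d,u,v,0)[:2].round(),P[v,u].round())
E
```

```text
210 67 [586. 485.] [583. 481.  22.]
300 47 [608. 377.] [605. 379.  18.]
198 200 [420. 508.] [419. 509.  -1.]
215 150 [487. 483.] [487. 483.  -3.]
215 270 [315. 490.] [480. 441. 294.]
198 275 [307. 514.] [309. 514.   3.]
350 272 [311. 295.] [480. 393. 294.]
310 150 [487. 360.] [487. 360.  -2.]
368 138 [502. 287.] [504. 294.  21.]
262 56 [598. 422.] [561. 424. 233.]
262 150 [487. 422.] [515. 424. 232.]
262 180 [447. 422.] [505. 424. 256.]
```

Request:
apply_moves(
  plan=[1,0,0,-0.02,0,1,0,0,-0.055,0,1,0,0,-0.09,0,1,0,0,-0.125,0,1,0,0,-0.16,0,1,0,0,-0.19,0,1,0,0,-0.21,0,1,0,0,-0.214,0],
)

```text
clock: 5.9
position: [467.2, 418.2, 30.3]
ee_rot: [1.0, -0.002, -0.004, 0.005]
contact_force: [0.3, -1.3, -3.4]
gripper_width: 12.9
```

Request:
apply_moves(
  plan=[1,0,0,-0.002,0,1,0,0,-0.004,0,1,0,0,-0.006,0,1,0,0,-0.006,0],
)

```text
clock: 6.23
position: [470.2, 422.9, 31.6]
ee_rot: [1.0, -0.001, 0.001, -0.001]
contact_force: [0.6, 0.7, -1.7]
gripper_width: 13.1
```

Request:
apply_moves(
  plan=[1,0,0,-0.002,0,1,0,0,-0.004,0,1,0,0,-0.005,0,1,0,0,-0.005,0],
)

```text
clock: 6.57
position: [469.9, 422.6, 26.2]
ee_rot: [1.0, -0.001, 0.0, -0.0]
contact_force: [-1.7, -1.0, 2.3]
gripper_width: 12.7
```

Request:
apply_moves(
  plan=[1,0,0,-0.001,0,1,0,0,-0.002,0,1,0,0,-0.002,0],
)

```text
clock: 6.82
position: [469.9, 422.6, 26.2]
ee_rot: [1.0, -0.0, 0.001, -0.0]
contact_force: [-5.0, -3.7, 11.7]
gripper_width: 12.7
```

Contact (11.7 N up). Releasing, then rising.

Request:
apply_moves(
  plan=[0.5,0,0,0.001,0,0.2,0,0,0.001,0,0,0,0,0.001,0,-0.3,0,0,0.001,0,-0.3,0,0,0.001,0,-0.3,0,0,0.001,0],
)

```text
clock: 7.32
position: [469.7, 422.3, 23.9]
ee_rot: [1.0, -0.001, -0.0, 0.0]
contact_force: [-0.5, -0.5, 1.3]
gripper_width: 55.4
```

Request:
apply_moves(
  plan=[-0.3,0,0,0.02,0,-0.3,0,0,0.05,0,-0.3,0,0,0.09,0,-0.3,0,0,0.13,0,-0.3,0,0,0.17,0,-0.3,0,0,0.205,0,-0.3,0,0,0.225,0,-0.3,0,0,0.225,0],
)

```text
clock: 7.98
position: [471.7, 424.2, 256.0]
ee_rot: [1.0, -0.0, 0.004, -0.004]
contact_force: [0.9, 0.2, -0.4]
gripper_width: 55.5
```

```bash
python3 - <<'E'
from h import *
d=snap('wrist','wrist4');print(d['state']['position'],d['state']['joints'],d['state']['gripper_width']);snap('scene','scene4');P=pts(d);hsv=cv2.cvtColor(d['color'],cv2.COLOR_RGB2HSV)
m=((cv2.inRange(hsv,(0,150,60),(8,255,255))|cv2.inRange(hsv,(172,150,60),(180,255,255)))>0)
q=P[m&(P[...,2]<80)&(abs(P[...,0]-470)<120)&(abs(P[...,1]-423)<40)];print(len(q),np.nanmedian(q,0),np.nanmax(q,0))
E
```

```text
[471.67135884 424.15901077 255.99884971] [ 0.98802123  0.3798302   0.06184913  0.00207344 -1.24097228  0.58122596] 55.453694484861266
659 [472.66619945 421.90990952  50.48563099] [506.29630079 427.88273806  52.81444325]
```

View pics/wrist4.png

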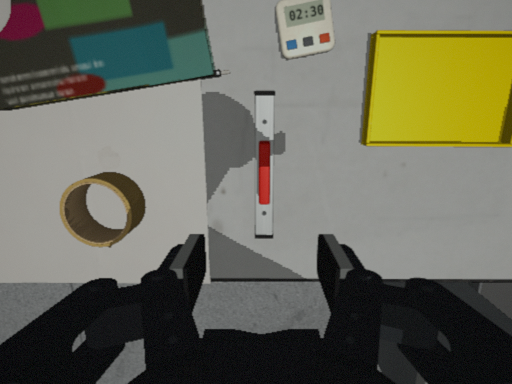

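View pics/scene4.png

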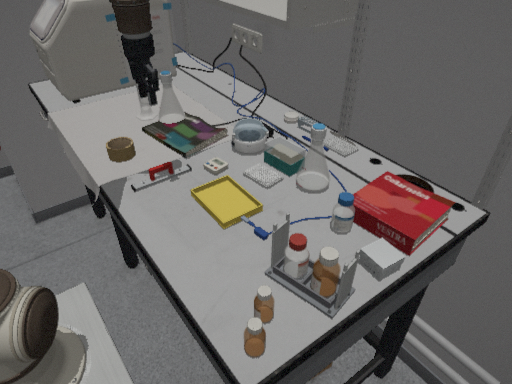

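The bar lies flat with its grip top at 50.5, clear of the tray, and both bottles are still standing in the bays. Going to the red bottle.

Request:
apply_moves(
  plan=[-0.6,0.004,-0.03,0,-6,-0.6,0.01,-0.068,0,-12,-0.6,0.016,-0.106,0,-18,-0.6,0.022,-0.144,0,-24,-0.6,0.028,-0.182,0,-30,-0.6,0.034,-0.22,0,-36,-0.6,0.04,-0.258,0,-42,-0.6,0.046,-0.296,0,-48],
)

```text
clock: 8.75
position: [514.7, 124.2, 247.3]
ee_rot: [0.912, -0.41, -0.001, 0.001]
contact_force: [0.0, 0.4, -0.5]
gripper_width: 67.9
```

Request:
apply_moves(
  plan=[-0.6,0.006,-0.038,0,-6,-0.6,0.012,-0.076,0,-12,-0.6,0.018,-0.114,0,-18,-0.6,0.024,-0.152,0,-24,-0.6,0.03,-0.19,0,-29,-0.6,0.036,-0.22,0,-29,-0.6,0.036,-0.238,0,-29,-0.6,0.036,-0.238,0,-29],
)

```text
clock: 9.42
position: [550.6, -114.7, 246.6]
ee_rot: [0.781, -0.625, -0.002, 0.002]
contact_force: [0.1, -0.1, -0.4]
gripper_width: 68.3
```

```bash
cat > m5.py <<'E'
from h import *
import sys
d=snap('wrist',sys.argv[1]);print(d['state']['position'],d['state']['ee_rot']);P=pts(d);hsv=cv2.cvtColor(d['color'],cv2.COLOR_RGB2HSV)
m=((cv2.inRange(hsv,(0,130,50),(8,255,255))|cv2.inRange(hsv,(172,130,50),(180,255,255)))>0)
z=P[...,2]
def f(n,mm):
    mm=mm.astype(np.uint8)
    k,l,s,_=cv2.connectedComponentsWithStats(mm);i=1+np.argmax(s[1:,4]);q=P[l==i]
    vu=np.argwhere(l==i)[:,::-1].astype(np.float32);(c,r)=cv2.minEnclosingCircle(vu);h=np.median(q[:,2])
    print(n,len(q),'z',h.round(1),'depthcirc',cv2.minEnclosingCircle(q[:,:2].astype(np.float32)),'px',np.round(c),round(r,1),'ray',ray(d,*c,h).round(1))
near=(abs(P[...,0]-560)<70)&(abs(P[...,1]+148)<75)
f('red',m&near&(z>107)&(z<120))
f('amb',near&(z>116)&(z<130)&(hsv[...,1]<80)&(P[...,1]<-150))
E
python3 m5.py wrist5
```

```text
[ 550.62718767 -114.74950782  246.62687401] [ 0.78064731 -0.62496648 -0.00190425  0.00174551]
red 1143 z 113.9 depthcirc ((550.7026977539062, -109.27014923095703), 18.818326950073242) px [259. 191.] 19.6 ray [ 550.7 -110.   113.9]
amb 1560 z 122.5 depthcirc ((567.9161376953125, -182.4619140625), 19.182273864746094) px [257. 109.] 23.3 ray [ 568.4 -182.7  122.5]
```

View pics/wrist5.png

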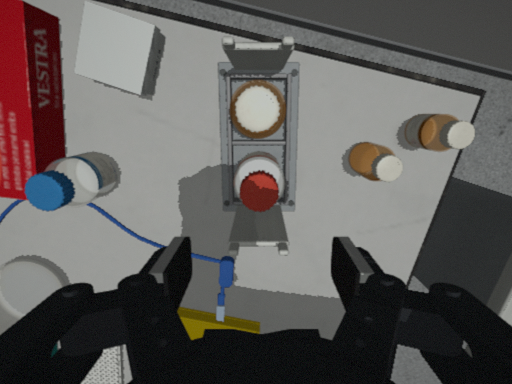

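The red cap is at pixel (259,191) and world (550.7, −109.7), r 18.8. The amber's white cap is at (257,109), at (568,−182.5), r 19.2. Both match the sizes and bays given. Descending on red.

Request:
apply_moves(
  plan=[-0.6,0,0.0045,-0.03,0,-0.6,0,0.0045,-0.065,0,-0.6,0,0.0045,-0.1,0,-0.6,0,0.0045,-0.13,0,-0.6,0,0.0045,-0.15,0,-0.6,0,0.0045,-0.163,0,-0.6,0,0.0045,-0.163,0,-0.6,0,0.0045,-0.163,0],
)

```text
clock: 10.13
position: [551.0, -106.4, 85.2]
ee_rot: [0.783, -0.623, -0.001, 0.001]
contact_force: [-0.2, -0.2, -0.2]
gripper_width: 68.6
```

Request:
apply_moves(
  plan=[-0.6,0,-0.003,-0.001,0,0.4,0,-0.003,-0.001,0,1,0,-0.003,-0.001,0,1,0,-0.003,-0.001,0,1,0,-0.003,-0.001,0,1,0,-0.003,-0.001,0,1,0,-0.003,-0.001,0,1,0,-0.003,-0.001,0],
)

```text
clock: 10.8
position: [552.2, -110.3, 86.6]
ee_rot: [0.782, -0.623, 0.001, -0.0]
contact_force: [-1.5, 0.4, 6.3]
gripper_width: 35.6
```

Gripped (35.6 mm on a 37 mm cap). Lifting.

Request:
apply_moves(
  plan=[1,0,0,0.006,0,1,0,0,0.016,0,1,0,0,0.03,0,1,0,0,0.05,0,1,0,0,0.075,0,1,0,0,0.1,0,1,0,0,0.125,0,1,0,0,0.14,0],
)

```text
clock: 11.47
position: [552.5, -110.2, 228.7]
ee_rot: [0.782, -0.623, 0.002, -0.001]
contact_force: [0.7, 0.6, -2.1]
gripper_width: 35.6
```

```bash
python3 -c "
from h import *
d=snap('scene','scene6');print(d['state']['position'],d['state']['contact_force'])
cv2.imwrite('pics/crop6.png',cv2.resize(d['color'][90:310,230:420,::-1],None,fx=2.5,fy=2.5))"
```

```text
[ 552.54616641 -110.24974584  228.67139928] [ 0.72608006  0.59074493 -2.14871372]
```

View pics/crop6.png

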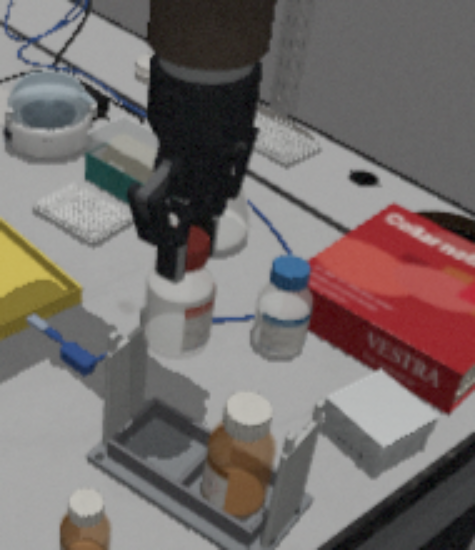

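The bottle hangs upright. I'll raise it further to clear the bracket and carry it to the tray at (565,245).

Request:
apply_moves(
  plan=[1,0,0,0.018,0,1,0,0.006,0.03,-2,1,0.002,0.03,0.03,-4,1,0.004,0.064,0.03,-8,1,0.006,0.1,0.03,-10,1,0.008,0.136,0.03,-13,1,0.01,0.172,0.03,-13,1,0.012,0.208,0.03,-13],
)

```text
clock: 12.18
position: [562.9, 99.4, 254.5]
ee_rot: [-0.706, 0.708, 0.001, -0.001]
contact_force: [0.9, 0.6, -2.2]
gripper_width: 35.2
```

Request:
apply_moves(
  plan=[1,0,0.036,0,0,1,0,0.072,0,0,1,0,0.104,0,0,1,0,0.128,-0.015,0,1,0,0.142,-0.04,0,1,0,0.147,-0.07,0,1,0,0.147,-0.1,0,1,0,0.147,-0.115,0],
)

```text
clock: 12.85
position: [560.8, 244.1, 135.0]
ee_rot: [-0.706, 0.708, 0.001, -0.004]
contact_force: [-0.2, -0.8, -2.8]
gripper_width: 35.2
```

```bash
python3 -c "
from h import *
d=snap('scene','scene7');print(d['state']['position'],d['state']['contact_force'])
d2=snap('wrist','wrist7')
cv2.imwrite('pics/crop7.png',np.hstack([cv2.resize(d['color'][90:290,130:320,::-1],(400,420)),cv2.resize(d2['color'][:,:,::-1],(400,420))]))"
```

```text
[560.75420174 244.14562244 135.02861858] [-0.16748043 -0.82207377 -2.82328811]
```

View pics/crop7.png

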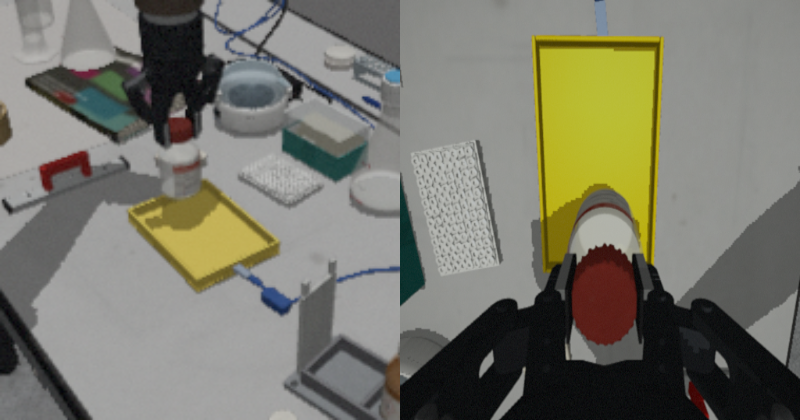

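Request:
apply_moves(
  plan=[1,0.002,0.001,-0.015,0,1,0.002,0.001,-0.03,0,1,0.002,0.001,-0.04,0,1,0.002,0.001,-0.044,0,1,0.002,0.001,-0.046,0,1,0.002,0.001,-0.046,0],
)

```text
clock: 13.45
position: [566.1, 245.9, 94.8]
ee_rot: [-0.707, 0.708, -0.0, 0.0]
contact_force: [-0.3, 0.1, -2.6]
gripper_width: 35.6
```

Request:
apply_moves(
  plan=[1,0,0,-0.002,0,1,0,0,-0.003,0,1,0,0,-0.003,0],
)

```text
clock: 13.7
position: [565.9, 246.0, 91.7]
ee_rot: [-0.707, 0.708, -0.0, 0.0]
contact_force: [-0.7, -0.2, -3.4]
gripper_width: 35.7
```

Request:
apply_moves(
  plan=[1,0,0,-0.002,0,1,0,0,-0.004,0,1,0,0,-0.006,0,1,0,0,-0.007,0,1,0,0,-0.007,0],
)

```text
clock: 14.12
position: [565.5, 245.7, 83.8]
ee_rot: [-0.707, 0.708, 0.0, -0.0]
contact_force: [-0.4, -0.1, -2.6]
gripper_width: 35.9
```

Request:
apply_moves(
  plan=[1,0,0,-0.001,0,1,0,0,-0.002,0,1,0,0,-0.002,0],
)

```text
clock: 14.37
position: [565.9, 246.0, 82.7]
ee_rot: [-0.707, 0.708, -0.0, 0.0]
contact_force: [-0.5, 0.2, -0.6]
gripper_width: 35.2
```

Request:
apply_moves(
  plan=[1,0,0,-0.001,0,1,0,0,-0.001,0,1,0,0,-0.001,0],
)

```text
clock: 14.62
position: [565.9, 246.0, 82.6]
ee_rot: [-0.707, 0.707, -0.0, 0.0]
contact_force: [-3.1, -1.4, 4.8]
gripper_width: 35.3
```

On the floor (+4.8 N). Releasing and rising.

Request:
apply_moves(
  plan=[0.3,0,0,0,0,0,0,0,0,0,-0.3,0,0,0,0,-0.6,0,0,0,0,-0.6,0,0,0,0,-0.6,0,0,0,0,-0.6,0,0,0.015,0,-0.6,0,0,0.04,0],
)

```text
clock: 15.28
position: [564.0, 244.7, 118.5]
ee_rot: [-0.706, 0.708, 0.001, -0.004]
contact_force: [-0.1, 1.0, -0.4]
gripper_width: 68.4
```

Request:
apply_moves(
  plan=[-0.6,0,0,0.035,0,-0.6,0,0,0.07,0,-0.6,0,-0.03,0.105,2,-0.6,0,-0.068,0.125,5,-0.6,0,-0.106,0.125,8,-0.6,0,-0.144,0.125,11,-0.6,0,-0.182,0.125,13,-0.6,0,-0.22,0.125,13],
)

```text
clock: 15.95
position: [565.4, 24.2, 246.7]
ee_rot: [0.783, -0.622, 0.0, -0.0]
contact_force: [0.8, -0.4, 0.1]
gripper_width: 68.3
```

Request:
apply_moves(
  plan=[-0.6,0,-0.038,0,0,-0.6,0,-0.076,0,0,-0.6,0.001,-0.114,0,0,-0.6,0.002,-0.15,0,0,-0.6,0.002,-0.18,0,0,-0.6,0.002,-0.2,0,0,-0.6,0.002,-0.208,0,0,-0.6,0.002,-0.208,0,0],
)

```text
clock: 16.62
position: [567.5, -183.7, 245.9]
ee_rot: [0.781, -0.624, -0.0, 0.0]
contact_force: [0.6, 0.3, 0.5]
gripper_width: 68.3
```

```bash
python3 m5.py wrist8; python3 - <<'E'
from h import *
d=snap('scene','scene8')
cv2.imwrite('pics/crop8.png',cv2.resize(d['color'][110:320,130:370,::-1],None,fx=2.5,fy=2.5))
P=pts(d);z=P[...,2];q=P[(z>90)&(z<125)&(abs(P[...,0]-566)<60)&(abs(P[...,1]-246)<60)];print(np.median(q,0),q.max(0),q.min(0))
E
```

```text
[ 567.48122811 -183.74889437  245.87904294] [ 7.81245568e-01 -6.24223742e-01 -2.19031805e-04  1.84689267e-04]
[560.51485153 238.58380147 107.12507554] [582.05959073 262.93477335 110.88342986] [544.75679635 227.28492595  91.06076245]Traceback (most recent call last):
  File "m5.py", line 12, in <module>
    f('red',m&near&(z>107)&(z<120))
    ~^^^^^^^^^^^^^^^^^^^^^^^^^^^^^^
  File "m5.py", line 8, in f
    k,l,s,_=cv2.connectedComponentsWithStats(mm);i=1+np.argmax(s[1:,4]);q=P[l==i]
                                                     ~~~~~~~~~^^^^^^^^^
    return _wrapfunc(a, 'argmax', axis=axis, out=out, **kwds)
    return bound(*args, **kwds)
ValueError: attempt to get argmax of an empty sequence
```

View pics/crop8.png

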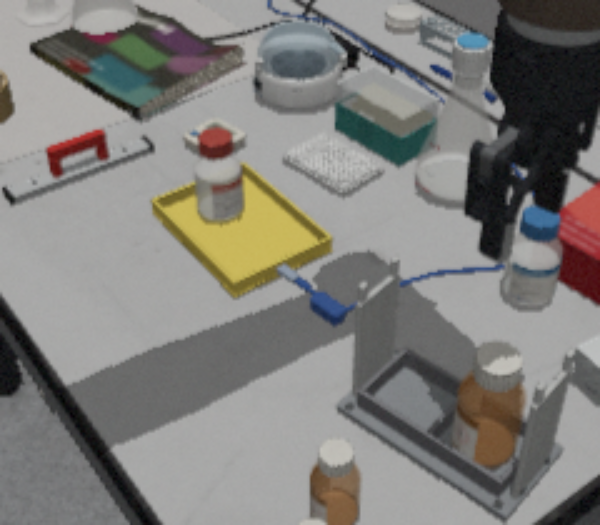

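The red bottle stands upright in the tray, cap top at about 109 as expected. The script error only came from red no longer being in the bay. Now I'll re-measure the amber one.

```bash
sed -i "/^f('red'/d" m5.py; python3 m5.py wrist9
```

```text
[ 567.72910622 -181.71884869  246.13002572] [ 7.82087503e-01 -6.23168601e-01 -1.74069951e-04 -4.90146882e-05]
amb 1320 z 122.4 depthcirc ((567.990234375, -182.32406616210938), 19.567209243774414) px [260. 187.] 21.0 ray [ 568.3 -183.4  122.4]
```

View pics/wrist9.png

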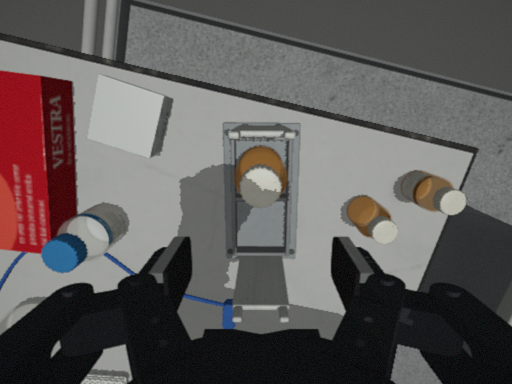

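White cap at pixel (260,187) gives world (568,−183), right under the TCP. Descending to z≈92.

Request:
apply_moves(
  plan=[-0.6,0,-0.001,-0.03,0,-0.6,0,-0.001,-0.065,0,-0.6,0,-0.001,-0.1,0,-0.6,0,-0.001,-0.13,0,-0.6,0,-0.001,-0.148,0,-0.6,0,-0.001,-0.154,0,-0.6,0,-0.001,-0.154,0,-0.6,0,-0.001,-0.154,0],
)

```text
clock: 17.43
position: [568.9, -182.5, 93.4]
ee_rot: [0.783, -0.622, 0.001, -0.0]
contact_force: [-0.1, 0.1, 0.7]
gripper_width: 68.3
```

Request:
apply_moves(
  plan=[0.4,0,0,0,0,1,0,0,0,0,1,0,0,0,0,1,0,0,0,0,1,0,0,0,0,1,0,0,0,0,1,0,0,0,0],
)

```text
clock: 18.02
position: [569.2, -183.3, 94.3]
ee_rot: [0.782, -0.623, 0.002, -0.001]
contact_force: [0.5, 0.6, 5.0]
gripper_width: 36.1
```

Request:
apply_moves(
  plan=[1,0,0,0.006,0,1,0,0,0.016,0,1,0,0,0.03,0,1,0,0,0.05,0,1,0,0,0.08,0,1,0,0,0.11,0,1,0,0,0.14,0,1,0,0,0.165,0],
)

```text
clock: 18.68
position: [567.4, -183.2, 259.8]
ee_rot: [0.782, -0.623, 0.0, -0.0]
contact_force: [0.2, -0.3, -2.7]
gripper_width: 36.1
```

```bash
python3 -c "
from h import *
d=snap('scene','scene10');print(d['state']['position'],d['state']['contact_force'],d['state']['gripper_width'])
cv2.imwrite('pics/crop10.png',cv2.resize(d['color'][90:310,230:420,::-1],None,fx=2.5,fy=2.5))"
```

```text
[ 567.41488601 -183.24577451  259.80460898] [ 0.2480579  -0.32824788 -2.69602189] 36.113595633275175
```

View pics/crop10.png

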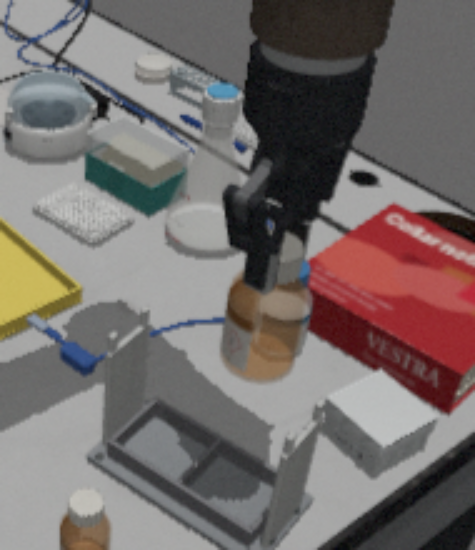

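The amber bottle is up and upright. Moving to the tray at (566,166).

Request:
apply_moves(
  plan=[1,0,0.012,0.003,-2,1,0,0.04,0.003,-4,1,-0.001,0.076,0.003,-7,1,-0.001,0.112,0.003,-10,1,-0.002,0.148,0.003,-13,1,-0.002,0.184,0.003,-13,1,-0.002,0.22,0.003,-13,1,-0.002,0.256,0.003,-13],
)

```text
clock: 19.4
position: [564.7, 74.3, 260.0]
ee_rot: [-0.706, 0.708, 0.0, -0.0]
contact_force: [0.7, -0.1, -2.1]
gripper_width: 36.1
```

Request:
apply_moves(
  plan=[1,0,0.036,0,0,1,0,0.066,0,0,1,0,0.086,0,0,1,0,0.093,-0.01,0,1,0,0.093,-0.035,0,1,0,0.093,-0.065,0,1,0,0.093,-0.095,0,1,0,0.093,-0.11,0],
)

```text
clock: 20.07
position: [562.7, 164.1, 145.5]
ee_rot: [-0.706, 0.708, 0.002, -0.004]
contact_force: [0.6, -0.6, -2.5]
gripper_width: 36.3
```

```bash
python3 -c "
from h import *
d=snap('scene','scene11');print(d['state']['position'],d['state']['contact_force'],d['state']['gripper_width'])
d2=snap('wrist','wrist11')
cv2.imwrite('pics/crop11.png',np.hstack([cv2.resize(d['color'][90:290,130:320,::-1],(400,420)),cv2.resize(d2['color'][:,:,::-1],(400,420))]))"
```

```text
[562.68479422 164.07841688 145.50117641] [ 0.57306514 -0.62812988 -2.54147312] 36.32183166099949
```

View pics/crop11.png

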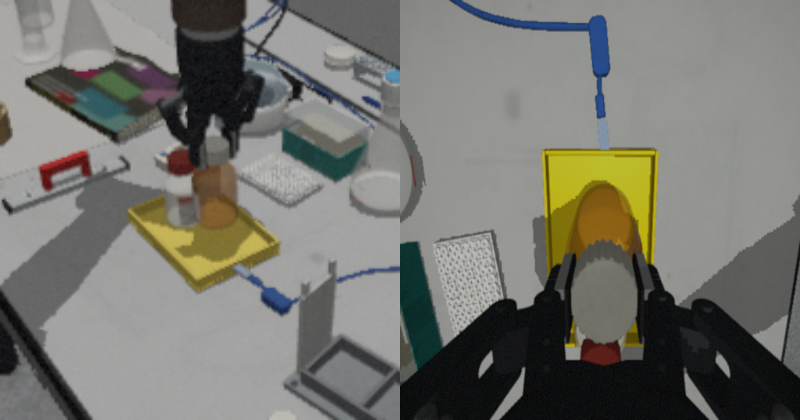

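Request:
apply_moves(
  plan=[1,0,0,-0.015,0,1,0,0,-0.032,0,1,0,0,-0.044,0,1,0,0,-0.05,0,1,0,0,-0.052,0,1,0,0,-0.052,0],
)

```text
clock: 20.67
position: [566.2, 165.8, 98.9]
ee_rot: [-0.707, 0.708, -0.0, 0.0]
contact_force: [-0.1, -0.2, -2.4]
gripper_width: 35.9
```

Request:
apply_moves(
  plan=[1,0,0,-0.002,0,1,0,0,-0.003,0,1,0,0,-0.003,0],
)

```text
clock: 20.92
position: [566.0, 166.0, 95.9]
ee_rot: [-0.707, 0.708, -0.0, 0.001]
contact_force: [0.3, -0.8, -1.7]
gripper_width: 36.2
```

Request:
apply_moves(
  plan=[1,0,0,-0.002,0,1,0,0,-0.004,0,1,0,0,-0.005,0,1,0,0,-0.005,0],
)

```text
clock: 21.25
position: [565.8, 165.9, 90.3]
ee_rot: [-0.707, 0.708, -0.0, -0.0]
contact_force: [0.0, -0.1, -1.2]
gripper_width: 35.6
```

Request:
apply_moves(
  plan=[1,0,0,-0.001,0,1,0,0,-0.0015,0,1,0,0,-0.0015,0],
)

```text
clock: 21.5
position: [565.8, 166.0, 90.3]
ee_rot: [-0.707, 0.707, -0.0, 0.0]
contact_force: [-4.0, 0.1, 6.7]
gripper_width: 35.9
```

Contact. Releasing and rising.

Request:
apply_moves(
  plan=[0.3,0,0,0,0,0,0,0,0,0,-0.3,0,0,0,0,-0.6,0,0,0,0,-0.6,0,0,0,0,-0.6,0,0,0,0,-0.6,0,0,0.015,0,-0.6,0,0,0.04,0],
)

```text
clock: 22.17
position: [563.9, 164.9, 126.2]
ee_rot: [-0.706, 0.708, 0.001, -0.003]
contact_force: [0.0, 0.3, -0.3]
gripper_width: 68.4
```

Request:
apply_moves(
  plan=[-0.6,0,0,0.035,0,-0.6,0,0,0.07,0,-0.6,0,0,0.105,0,-0.6,0,-0.03,0.125,0,-0.6,0,-0.06,0.125,0,-0.6,0,-0.08,0.125,0,-0.6,0,-0.08,0.125,0,-0.6,0,-0.08,0.125,0],
)

```text
clock: 22.83
position: [565.7, 85.0, 253.9]
ee_rot: [-0.706, 0.708, 0.0, 0.0]
contact_force: [0.1, -0.1, -0.5]
gripper_width: 68.4
```

```bash
python3 - <<'E'
from h import *
d=snap('scene','scene12');s=snap('side','side12');print(d['state']['position'],d['state']['gripper_width'])
cv2.imwrite('pics/crop12.png',np.hstack([cv2.resize(d['color'][110:290,110:310,::-1],(400,360)),cv2.resize(s['color'][150:330,160:360,::-1],(400,360))]))
for dd in(d,s):
    P=pts(dd);z=P[...,2]
    for n,y,h in(('red',246,100),('amb',166,110)):
        q=P[(z>h)&(z<h+18)&(abs(P[...,0]-566)<40)&(abs(P[...,1]-y)<32)];print(n,len(q),np.median(q,0).round(1),np.percentile(q[:,2],95))
    for a,b in(('plate',(724,236)),('timer',(634,365)),('blue',(740,-74)),('cryo',(716,-216))):
        q=P[(abs(P[...,0]-b[0])<60)&(abs(P[...,1]-b[1])<60)&(z>8)];
        o=pts(load('scene0' if dd is d else 'side0'));q0=o[(abs(o[...,0]-b[0])<60)&(abs(o[...,1]-b[1])<60)&(o[...,2]>8)]
        if len(q) and len(q0): print(a,q.mean(0).round(1),q0.mean(0).round(1))
E
```

```text
[565.70989544  85.03267866 253.87304225] 68.43623009966305
red 111 [563.4 242.  107.9] 110.03987423600074
amb 122 [563.3 162.1 116.6] 118.60078044886743
plate [726.6 238.   12.7] [726.5 237.9  12.6]
timer [638.5 377.1  16.1] [633.4 367.4  16.2]
blue [750.6 -73.8  57.7] [750.6 -73.8  57.5]
cryo [ 718.8 -215.5   38.1] [ 718.8 -215.4   38.2]
red 154 [564.5 255.7 109.3] 111.24968571557996
amb 124 [564.9 172.3 118. ] 119.7071566309124
plate [726.3 249.1  14. ] [726.2 249.1  14.1]
timer [634.9 380.9  17.8] [634.8 380.9  17.8]
blue [756.1 -45.4  56.6] [756.  -45.6  56.7]
cryo [ 720.9 -193.7   36.8] [ 720.8 -193.8   36.9]
```

View pics/crop12.png

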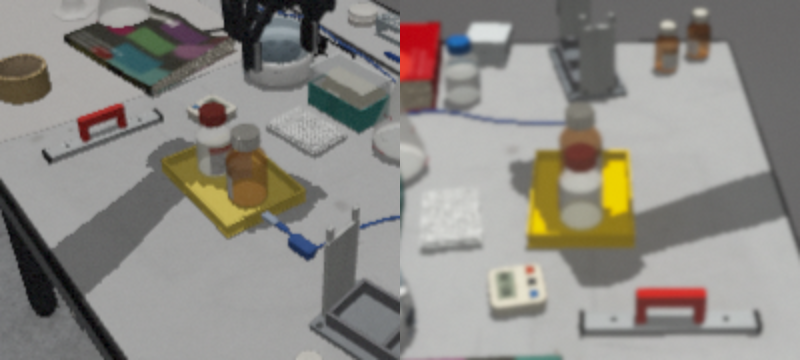

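Both bottles stand in the tray with their tops at about 109 and 118, and the bar is flat and clear of the tray. The bystanders haven't moved. The timer's mean differs in the scene view because the red bottle now hides part of it, while the side view gives the same value as before.

```bash
python3 -c "
from bench import arm
print(arm.job_done(), arm.read_state()['clock'])"
```

```text
the job is handed in; nothing more can be done
the job is handed in; nothing more can be done
```

I laid the bar on the free bench at about (470, 423) mm. Then I moved the red-capped and amber bottles from the carrier into the yellow tray, at about (566, 246) and (566, 166) mm. I handed the job in just after 22.8 s; it reported no verdict.

**Last checks:**
- **Bottles:** both stand upright and released. The cap tops read about 109 mm (red) and 118 mm (amber), as expected for bottles on the 4 mm tray floor.
- **Bar:** it lies flat, its grip top at about 50 mm, and is clear of the tray and carrier.
- **Bystanders:** the plate, blue bottle, card box and timer were unchanged to within 0.3 mm in the side view. In the scene view the timer's average position differed by about 10 mm. I put that down to the red bottle now hiding part of it, since the side view showed no change.
- **Look-alikes:** I never touched the two small loose amber bottles (caps at about 82 mm).
- **Script error:** one measuring script stopped with an error because it looked for the red bottle in the carrier after I had moved it. I fixed the script and re-measured the amber bottle before gripping it.

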